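# Lay a lacquered panel down on the drying rest

### The job

The lacquered panel stands on end on the drying rest. Tip it over with the fingers so that it comes down raw side first across the cork-topped bar, easing it all the way down with a finger on its falling side so that it never drops, and leave it lying flat and squarely along the rest with its foot end butted against the green stop. Do not pinch it or lift its foot off the rest, and leave everything else where it is.

Things in the scene. Friction and masses are not known exactly. Their poses are not given: they have to be found in the camera images.
- panel: Wooden cabinet panel, 90 wide x 20 thick x 220 mm long, about 0.3 kg (varies), loose, standing on end at the start. Origin at the centre of its foot end; z runs from foot to head, x along the width, y through the thickness. The +y face (dark lacquer) faces the stop, the -y face (raw pale wood) the bar. About 5 degrees past upright it falls by itself towards the bar unless a finger carries it.
- panel_foot (a point): Centre of the panel's foot end (the panel's origin). The foot is loose: the panel tips about the lower edge of its raw face, and the foot may slide on the block, back towards the stop when a finger on the raw side holds the panel up.
- panel_head (a point): Centre of the panel's head end, 220 mm from the foot along the panel's z.
- panel_lacquer (a point): Centre of the lacquered face, 10 mm along the panel's y and 110 mm along its z from the foot. The skins of the panel's two faces are called panel_c0 (raw) and panel_c1 (lacquered).
- rest: Fixed wooden drying rest, 130 mm wide (x). Origin on the table under the panel's starting place; the panel is to fall along the rest's -y. Foot block: y -30 to +55 mm, top 60 mm above the table. Green stop on it: y +13 to +31 mm, top 96 mm above the table. Bar along x at y = -150 mm, 26 mm thick, top 60 mm above the table. Plywood base 12 mm thick, y -180 to +55 mm.
- stop_face (a point): Middle of the stop's face towards the bar, level with the foot block's top: rest frame (0, +13, 60) mm. The panel starts upright about 3 mm from it.
- bar_top (a point): Middle of the bar's cork top: rest frame (0, -150, 60) mm. When the panel lies flat with its foot at the stop, its head reaches to y = -207 mm, 44 mm beyond the bar, with 60 mm of free height under it.
- can: Steel varnish tin with a paper label, 76 mm across, 100 mm high. Bystander; origin under its centre.
- jar: Amber glass jar with a red cap, 60 mm across, 90 mm high. Bystander; origin under its centre.
- sander: Cork sanding block 100 x 55 x 32 mm. Bystander; origin under its centre.
- tape: Yellow roll of tape lying flat, 90 mm across, 24 mm high. Bystander; origin under its centre.
- brush: Flat brush lying on the table along its own x, 200 x 42 x 20 mm, pale wooden handle to -x. Bystander; origin under its middle.
- spatula: Steel spatula lying on the table along its own x, 280 x 65 x 20 mm, pale wooden handle to -x. Bystander; origin under its middle.
- offcut: Wooden offcut standing on end, 45 x 45 x 110 mm. Bystander; origin under its centre.
There are look-alikes about, which are no part of the job. Leave any yellow look-alike of the panel alone.

How it is judged:
At the end, for the whole second after the job is handed in: The panel lies still and flat (within 4 degrees) on the foot block and the bar, lacquered face up, its foot end within 6 mm of the stop, along the rest within 6 degrees and within 30 mm of the rest's middle line at both ends (z of panel_lacquer in the frame of rest between 0.075 and 0.084 m and angle between panel's own z axis and vertical between 1.5 and 1.64 rad and y of panel_foot in the frame of rest between 0.007 and 0.018 m and x of panel_foot in the frame of rest between -0.03 and 0.03 m and x of panel_head in the frame of rest between -0.03 and 0.03 m and angle between the z axis of panel and the y axis of rest, either way round below 0.1 rad and contact force between panel and rest above 1 N and linear speed of panel below 0.02 m/s and angular speed of panel below 0.1 rad/s); the robot touches nothing.
It fails at once if the panel drops instead of being eased down (turns faster than 3 rad/s) (angular speed of panel above 3 rad/s).
It fails at once if the panel is pinched: fingers press both of its faces at once (over 3 N each) (contact force between the fingers and panel_c0 above 3 N and contact force between the fingers and panel_c1 above 3 N).
It fails at once if the panel's foot is lifted more than 20 mm off the rest (height (world z) of panel_foot above 0.09 m).
It fails at once if a bystander is moved more than 30 mm (distance of any of can, jar, sander, tape, brush, spatula, offcut from where it was at the start of the episode above 0.03 m).
It fails at once if a standing bystander is tipped over (angle between any of can, jar, offcut's own z axis and vertical above 0.5 rad).
It also fails if it takes over 59 s, if anything falls off the work surface, if the arm or the gripper's body presses on something with over 40 N, if the wrist force passes 120 N, or if a joint passes its speed limit or range.

### The arm

A 6-joint arm with a two-finger parallel gripper is mounted at the origin on the work surface. World frame = base frame: x ahead of the robot, y to its left, z up, the work surface at z = 0. Lengths are in m, angles in rad, forces in N, time in s.
With the tool pointing down it reaches from about 0.25 to 0.775 m from the base axis. Payload 4 kg.
Tool frame: the origin (TCP) lies midway between the tips of the shut fingers; the grasp point (between the pads) lies ctrl.hold_point_z behind it (ctrl.hold_point_z is the distance from the TCP to the grasp point, in m); z points along the fingers, x is the direction in which the jaws open and shut, and the axes are right-handed (so a half turn about z gives the same grasp; the last joint's range is limited). The gripper opens to 94 mm and grips with 3 to 60 N. Pads are 16 mm wide; open, the fingers measure 119 mm over their backs; the gripper's body (75 mm by 177 mm) begins 78 mm behind the grasp point.
Start: joints at [1.002, 0.087, 1.371, -0, 1.684, -0.103], TCP at [0.247, 0.491, 0.206] pointing down, gripper open.
Joint ranges: [-3.1, 3.1], [-0.76, 2.03], [0.27, 2.55], [-1.08, 4.22], [0.17, 2.65], [-2.57, 2.57]. Speed limits (rad/s): [2.79, 2.79, 3.14, 3.14, 3.14, 3.14].

### API

Orientations are given as a rotation vector (axis times angle).
In Python, from plant import telemetry, capture, camera_info, ctrl gives the robot as it stands.
- The arm moves only by the shell command python3 -m pendant 'ROWS' [FORCE]. ROWS is a JSON object of lists of equal length, an entry for each row: "gripper": the closure in counts, from 0 (fully open) to 255 (shut); "dp": the shift along the tool's x, y, z in mm, a list of three; "twist": the turn, a rotation vector about the tool's x, y, z in degrees, a list of three. In form: {"gripper": [gripper, ...], "dp": [[dx, dy, dz], ...], "twist": [[rx, ry, rz], ...]}. A call has 1 to 20 rows; each row is the pose to reach, as a shift and turn from the pose commanded when the call began, along the tool's axes at that moment; what a row does not reach only later rows make up. A row lasts 1/10 s, in which the tool goes at most 50 mm and 8.59 degrees, less where a joint would pass 70% of its speed; a pose out of reach is approached as far as the arm can. A call with a gripper value outside its range is refused whole. The fingers move at their own pace and stop on an object; FORCE is the grip in N (left out, the last holds). Time passes only in rows, so rows that repeat a pose let the fingers close. It gives the time, the measured TCP pose, the force and the opening at its end, in the units of the state.
- telemetry.get_obs(): the state, without advancing time (a new reading comes with each control period).
- capture(name): name is "side" or "top" or "wrist"; returns the picture (480x640x3 uint8, red, green, blue); there is no depth.
- camera_info(name): a dict with "fx", "fy", "cx", "cy" (pixels), "rvec" (rotation vector, rad) and "tvec" (3), from world to camera coordinates, as OpenCV has them; the wrist camera has in their place "hand_eye" (4x4, takes a point from camera to tool coordinates, whose origin is the TCP and whose axes are the tool frame's). Camera axes: x right, y down, z forward; pixel columns grow to the right and rows downward; lengths in m; the calibration is good to about 2 mm. A picture is of the moment at which its call begins: read the wrist's pose just before it. camera_info takes no time and is no camera call.
- ctrl.hand_in(): hands the job in, once; it reports no verdict.
The state is a dict: "time": time; "joint_pos": joint angles; "dq": joint speeds; "joint_efforts": joint torques, N m; "eef_pos": TCP position; "orientation": TCP orientation; "wrist_force": force on the tool from outside, world axes, zero at the start; "torque": the same for the moment, N m; "opening": opening from 0.0 (shut) to 1.0 (fully open).
Only numpy, scipy, OpenCV 4.12 (cv2) and the standard library are available. Lean on these libraries where they do the work, as an engineer would, in place of code of your own. Each camera call takes 0.05 s, during which the arm holds its last target.

## Working session

There is one attempt and no reset: what is moved stays moved. The work goes in short steps, Python scripts to look and compute and a shell command to move; the robot and the scene stay as the last step left them, time stands still between calls to the robot, and variables do not carry over. Pictures are saved under pics/ and viewed, and the job is handed in when it is done.

```bash
ls; mkdir -p pics; python3 - <<'E'
from plant import telemetry, capture, camera_info, ctrl
import cv2
print(telemetry.get_obs()); print(ctrl.hold_point_z)
for n in ("side","top","wrist"):
    print(n,camera_info(n))
    cv2.imwrite(f"pics/{n}0.png",capture(n)[:,:,::-1])
E
```

```text
pics
{'time': 0.0, 'joint_pos': array([ 1.00189844e+00,  8.79472327e-02,  1.37222169e+00, -4.07469152e-05,
        1.68359237e+00, -1.03100783e-01]), 'dq': array([-0.00123215,  0.00035844,  0.00029787, -0.00056532,  0.00020165,
       -0.00165486]), 'joint_efforts': array([ 2.40033642e-04, -3.40177631e+01, -3.02424467e+01,  7.18329241e-02,
        3.30677256e-02, -1.69679884e-04]), 'eef_pos': array([0.24674952, 0.49093966, 0.20432494]), 'orientation': array([ 2.67334139,  1.64823947, -0.00303968]), 'wrist_force': array([-0.24723694, -0.30422199, -0.4410799 ]), 'torque': array([ 0.02835899,  0.00278899, -0.02384205]), 'opening': 1.0020388231405009}
0.0188
side {'fx': 462.85651780481703, 'fy': 462.85651780481703, 'cx': 314.82024417425265, 'cy': 246.41086245421423, 'rvec': array([ 2.29022155, -0.72575646,  0.27039299]), 'tvec': array([-0.44019813,  0.31885843,  1.07373181])}
top {'fx': 498.0000680162437, 'fy': 498.0000680162437, 'cx': 316.4407066180049, 'cy': 238.12583334482946, 'rvec': array([ 2.20051153, -2.18064746,  0.0776826 ]), 'tvec': array([-0.01821042,  0.53044689,  1.3217015 ])}
wrist {'fx': 345.0109725950847, 'fy': 345.0109725950847, 'cx': 318.7176207800609, 'cy': 239.274068905567, 'hand_eye': array([[ 9.99999951e-01, -2.41756324e-05, -3.13427936e-04,
         2.59710520e-04],
       [ 9.90355244e-05,  9.70495759e-01,  2.41118172e-01,
        -6.91029088e-02],
       [ 2.98351298e-04, -2.41118191e-01,  9.70495713e-01,
        -1.78209899e-01],
       [ 0.00000000e+00,  0.00000000e+00,  0.00000000e+00,
         1.00000000e+00]])}
```

View pics/side0.png

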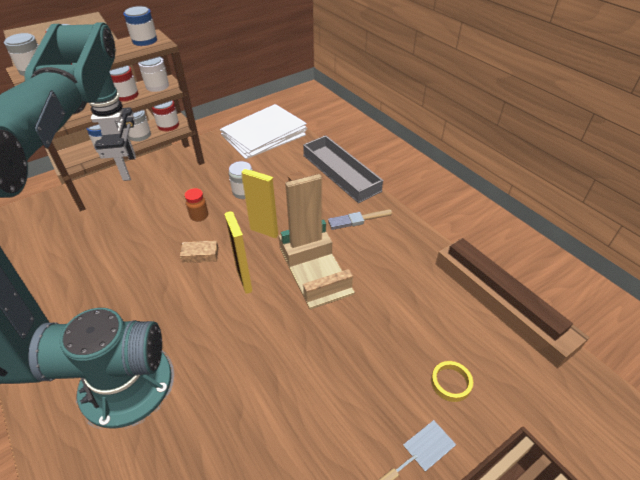

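View pics/top0.png

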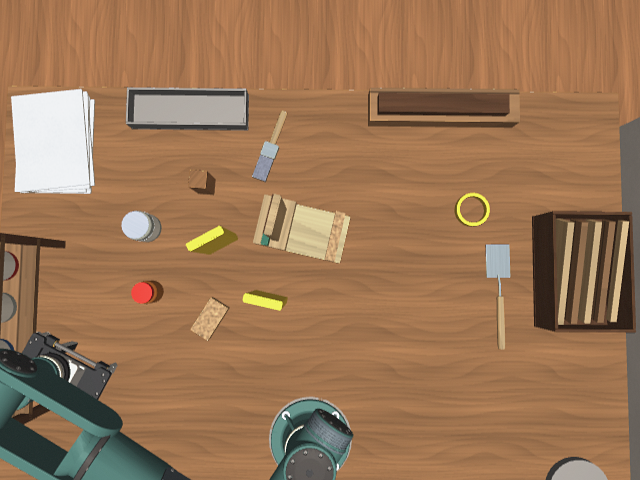

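View pics/wrist0.png

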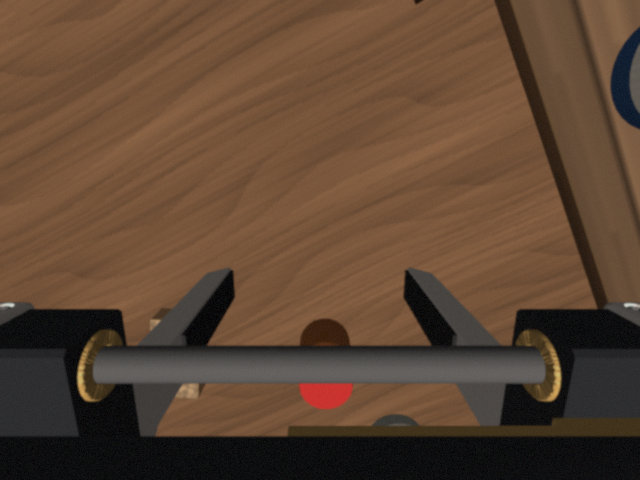

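```bash
python3 - <<'E'
import cv2
a=cv2.imread("pics/top0.png")[180:275,235:365]; cv2.imwrite("pics/topc.png",cv2.resize(a,None,fx=6,fy=6,interpolation=cv2.INTER_CUBIC))
a=cv2.imread("pics/side0.png")[155:315,225:365]; cv2.imwrite("pics/sidec.png",cv2.resize(a,None,fx=3.7,fy=3.7,interpolation=cv2.INTER_CUBIC))
E
```

```text
(no output)
```

View pics/topc.png

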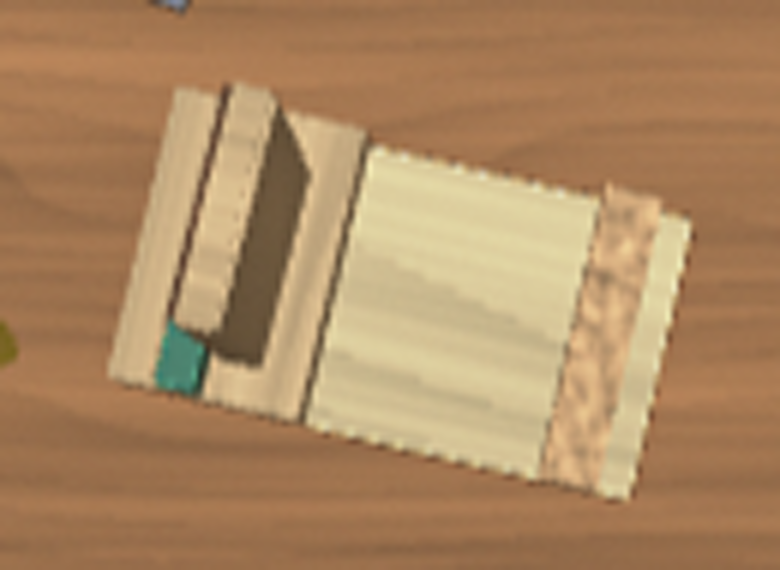

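View pics/sidec.png

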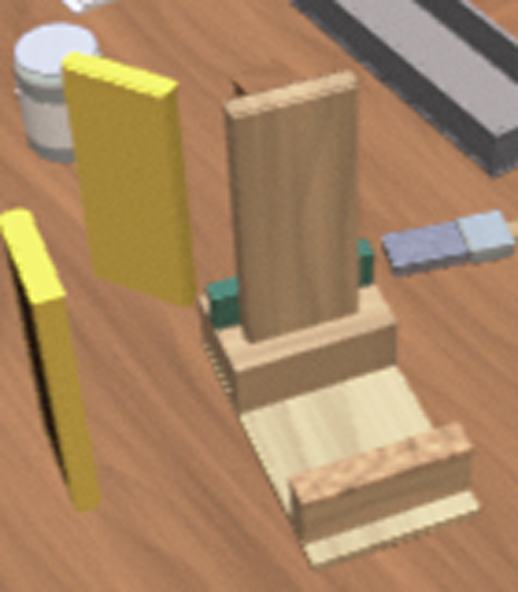

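```bash
cat > h.py <<'E'
import numpy as np, cv2
from plant import camera_info
def ray(name,u,v,z,R=None,t=None):
    c=camera_info(name); R=cv2.Rodrigues(c["rvec"])[0]; t=c["tvec"]
    d=R.T@np.array([(u-c["cx"])/c["fx"],(v-c["cy"])/c["fy"],1]); o=-R.T@t
    return o+d*(z-o[2])/d[2]
def proj(name,P):
    c=camera_info(name); q=cv2.Rodrigues(c["rvec"])[0]@np.array(P,float).T+c["tvec"][:,None]
    return np.c_[c["fx"]*q[0]/q[2]+c["cx"],c["fy"]*q[1]/q[2]+c["cy"]]
E
python3 - <<'E'
from h import *
f=lambda u,v,z: ray("top",235+u/6-.4,180+v/6-.4,z)
blk=[f(*p,.06) for p in [(178,90),(368,132),(303,422),(110,378)]]
loc=np.array([(65,55),(65,-30),(-65,-30),(-65,55)])/1000.  # (rest x, y); decide handedness below
bar=[f(*p,.06) for p in [(608,185),(660,205),(600,490),(540,472)]]
lb=np.array([(65,-137),(65,-163),(-65,-163),(-65,-137)])/1000.
base=[f(690,222,.012),f(628,500,.012)]
lba=np.array([(65,-180),(-65,-180)])/1000.
W=np.array(blk+bar+base)[:,:2]; L=np.vstack([loc,lb,lba])
# rest y ~ world +y -> rest x ~ world +x
mw,ml=W.mean(0),L.mean(0); H=(L-ml).T@(W-mw); U,S,V=np.linalg.svd(H); R=V.T@U.T; print(np.linalg.det(R))
t=mw-R@ml; th=np.arctan2(R[1,0],R[0,0]); print("rest",t,np.degrees(th)); print(((W-(L@R.T+t))*1000).round(1))
hd=[f(*p,.28) for p in [(228,85),(275,98),(213,333),(178,320)]]
for h in hd: print((R.T@(h[:2]-t)*1000).round(1))
for z,ps in ((0.28,[(232,107),(357,78)]),(0.06,[(247,340),(357,308)]),(.06,[(238,365),(394,318),(293,485),(468,430),(300,508),(470,457)])):
  for u,v in ps: print(z,(R.T@(ray("side",225+u/3.7-.4,155+v/3.7-.4,z)[:2]-t)*1000).round(1))
E
```

```text
0.9999999999999998
rest [0.56608011 0.08508121] -12.356586166404
[[-0.7 -0.5]
 [-0.1 -0.6]
 [ 0.1 -1.7]
 [ 0.3 -0.9]
 [ 0.5 -0.8]
 [-2.4  1.9]
 [ 0.3 -0.6]
 [ 2.3 -0. ]
 [-0.8  1.9]
 [ 0.5  1.4]]
[42.2  8.1]
[41.4 -9.5]
[-46.7  -7.1]
[-44.9   6.2]
0.28 [-41.    2.5]
0.28 [46.4 -2.1]
0.06 [-43.3  -0.1]
0.06 [45.6 -1.8]
0.06 [-58.4 -21.3]
0.06 [ 67.3 -22.6]
0.06 [ -62.5 -142.5]
0.06 [  70.7 -145.1]
0.06 [ -65.4 -163.1]
0.06 [  61.3 -168.1]
```

```bash
cat >> h.py <<'E'
from scipy.spatial.transform import Rotation as Ro
T0=np.array([.5661,.0851]); TH=np.radians(-12.36)
rx=np.array([np.cos(TH),np.sin(TH),0]); ry=np.array([-np.sin(TH),np.cos(TH),0]); ez=np.array([0,0,1.])
def rest2w(p): return np.r_[T0,0]+p[0]*rx+p[1]*ry+p[2]*ez
def w2rest(p): p=np.array(p)-np.r_[T0,0]; return np.array([p@rx,p@ry,p@ez])
def axes(b):
    b=np.radians(b); zt=np.sin(b)*ry-np.cos(b)*ez; xt=np.cos(b)*ry+np.sin(b)*ez
    return np.c_[xt,np.cross(zt,xt),zt]
def pose(contact,b,o,d):  # rest-frame contact (m) on lower finger pad
    A=axes(b); return rest2w(contact)+o*A[:,0]+d*A[:,2],A
def rel(P,A,P0,A0):
    return (A0.T@(P-P0)*1000).round(1), np.degrees(Ro.from_matrix(A0.T@A).as_rotvec()).round(2)
def cur():
    from plant import telemetry
    s=telemetry.get_obs(); return s["eef_pos"],Ro.from_rotvec(s["orientation"]).as_matrix(),s
E
python3 - <<'E'
from h import *
P,A,s=cur()
print(A.round(3))
for z in (.42,.30,.09):
  print(z,rel(*pose((0,-.22,z),60,.022,.022),P,A))
print(pose((0,-.207,.06),60,.022,.022)[0], rest2w((0,-.207,.06)))
for n,u,v,z in (("ylA",205,239,.22),("ylB",263,301,.22),("tape",473,209,.02),("spat",498,290,.02),("jar",143,292,.09),("can",137,225,.1),("off",200,181,.11),("brush",268,150,.02)): print(n,ray("top",u,v,z).round(3))
E
```

```text
[[ 0.449  0.893 -0.001]
 [ 0.893 -0.449 -0.001]
 [-0.002 -0.    -1.   ]]
0.42 (array([-403.7,  514.6, -222.9]), array([  7.48,  59.77, -13.01]))
0.3 (array([-403.5,  514.6, -102.9]), array([  7.48,  59.77, -13.01]))
0.09 (array([-403.2,  514.6,  107.1]), array([  7.48,  59.77, -13.01]))
[ 0.52822379 -0.08774615  0.06805256] [ 0.52179094 -0.11710214  0.06      ]
ylA [0.513 0.241 0.22 ]
ylB [0.374 0.107 0.22 ]
tape [ 0.613 -0.435  0.02 ]
spat [ 0.396 -0.5    0.02 ]
jar [0.386 0.423 0.09 ]
can [0.554 0.44  0.1  ]
off [0.666 0.282 0.11 ]
brush [0.769 0.12  0.02 ]
```

```bash
python3 -m pendant '{"gripper":[130,130,130,130,130,130,130,130,130,130,130,130,130,130,130,130,130,130,130,130],"dp":[[0,0,-50],[0,0,-100],[0,0,-150],[0,0,-200],[0,0,-223],[-25,35,-223],[-55,75,-223],[-85,115,-223],[-115,150,-223],[-150,190,-223],[-180,230,-223],[-215,275,-223],[-245,315,-223],[-280,355,-223],[-310,395,-223],[-340,435,-223],[-370,475,-223],[-404,515,-223],[-404,515,-223],[-404,515,-223]],"twist":[[0,0,0],[0,0,0],[0,0,0],[0,0,0],[0,0,0],[0.6,5,-1],[1.2,10,-2],[1.9,15,-3],[2.5,20,-4],[3.1,25,-5],[3.7,30,-6.5],[4.4,35,-7.5],[5,40,-9],[5.6,45,-10],[6.2,50,-11],[6.9,55,-12],[7.5,60,-13],[7.5,60,-13],[7.5,60,-13],[7.5,60,-13]]}' 20
python3 - <<'E'
from h import *
P,A,s=cur(); print(s["joint_pos"].round(2),s["opening"])
for z in (.42,.30,.09):
  print(z,rel(*pose((0,-.22,z),60,.022,.022),P,A))
E
```

```text
time: 2.15
eef_pos: [0.5278, -0.1056, 0.4245]
orientation: [-1.778, -1.418, -1.031]
wrist_force: [-0.6, -0.5, -0.4]
opening: 0.487
[-0.81  0.23  1.13  1.09  2.19 -1.67] 0.486523068316832
0.42 (array([ 5.3, -3.4,  2.1]), array([ 0.08, -0.51, -0.44]))
0.3 (array([-99.1,  -2.7,  61.2]), array([ 0.08, -0.51, -0.44]))
0.09 (array([-281.9,   -1.5,  164.6]), array([ 0.08, -0.51, -0.44]))
```

```bash
python3 -m pendant '{"gripper":[130,130,130,130,130,130,130,130,130,130],"dp":[[-35,0,20],[-70,0,41],[-105,0,61],[-140,0,82],[-175,-1,102],[-210,-1,122],[-245,-1,143],[-282,-1,165],[-282,-1,165],[-282,-1,165]],"twist":[[0,0,0],[0,0,0],[0,0,0],[0,0,0],[0,0,0],[0,0,0],[0,0,0],[0,0,0],[0,0,0],[0,0,0]]}'
python3 - <<'E'
from h import *
from plant import capture
P,A,s=cur(); print(s["joint_pos"].round(2),s["opening"])
print(rel(*pose((0,-.22,.09),60,.022,.022),P,A))
for n in ("side","top","wrist"): cv2.imwrite(f"pics/{n}1.png",capture(n)[:,:,::-1])
a=np.hstack([cv2.resize(cv2.imread(f"pics/{n}1.png"),(400,300)) for n in ("side","top")]);cv2.imwrite("pics/m1.png",a)
E
```

```text
time: 3.15
eef_pos: [0.5257, -0.0962, 0.1029]
orientation: [-1.773, -1.428, -1.033]
wrist_force: [-0.1, 0.2, 0.8]
opening: 0.489
[-0.8   0.42  1.55  0.85  1.82 -2.23] 0.4893247984876631
(array([-6.3,  0.7, -1.3]), array([-0.03, -0.42,  0.04]))
```

View pics/m1.png

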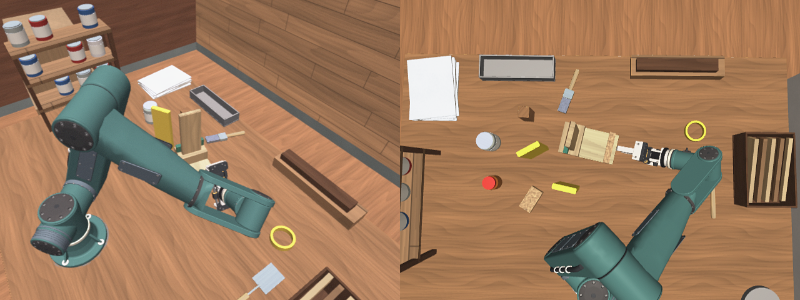

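View pics/wrist1.png

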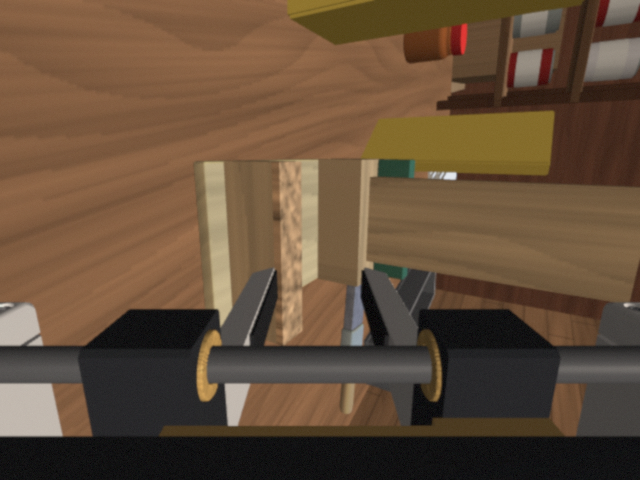

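```bash
python3 - <<'E'
from h import *
P,A,s=cur(); 
for p,b in (((0,-.2,.36),60),((0,-.12,.36),30),((0,0,.33),0)):
  print(rel(rest2w(p),axes(b),P,A))
E
```

```text
(array([ 215.2,    0.7, -138.2]), array([ 0.15, -0.19,  0.3 ]))
(array([255. ,   0.7, -68.8]), array([  0.23, -30.19,   0.25]))
(array([288.6,   0.5,  50.2]), array([  0.29, -60.19,   0.19]))
```

```bash
python3 -m pendant '{"gripper":[130,130,130,130,130,130,130,130,130,130,130,130,130,130,130,130,130,130,130],"dp":[[36,0,-23],[72,0,-46],[108,0,-69],[144,0,-92],[180,0,-115],[215,0,-138],[223,0,-124],[231,0,-110],[239,0,-96],[247,0,-82],[255,0.5,-69],[263,0.5,-42],[270,0.5,-14],[277,0.5,10],[283,0.5,32],[289,0.5,50],[289,0.5,50],[289,0.5,50],[289,0.5,50]],"twist":[[0,0,0],[0,0,0],[0,0,0],[0,0,0],[0,0,0],[0,0,0],[0,-6,0],[0,-12,0],[0,-18,0],[0,-24,0],[0,-30,0.2],[0,-36,0.2],[0,-42,0.2],[0.2,-48,0.2],[0.3,-54,0.2],[0.3,-60.2,0.2],[0.3,-60.2,0.2],[0.3,-60.2,0.2],[0.3,-60.2,0.2]]}'
python3 - <<'E'
from h import *
from plant import capture
P,A,s=cur(); print(s["joint_pos"].round(2),s["opening"],w2rest(P))
print(rel(rest2w((0,0,.25)),axes(0),P,A))
for n in ("side","top","wrist"): cv2.imwrite(f"pics/{n}2.png",capture(n)[:,:,::-1])
E
```

```text
time: 5.2
eef_pos: [0.5658, 0.0843, 0.3299]
orientation: [-2.446, -1.965, -0.002]
wrist_force: [-0.7, -0.7, -0.1]
opening: 0.495
[ 0.05  0.15  1.06  0.    1.94 -1.31] 0.494563173277775 [-7.72404527e-05 -8.64999325e-04  3.29855507e-01]
(array([ 0.6,  0.3, 79.9]), array([-0.15, -0.2 , -0.1 ]))
```

View pics/wrist2.png

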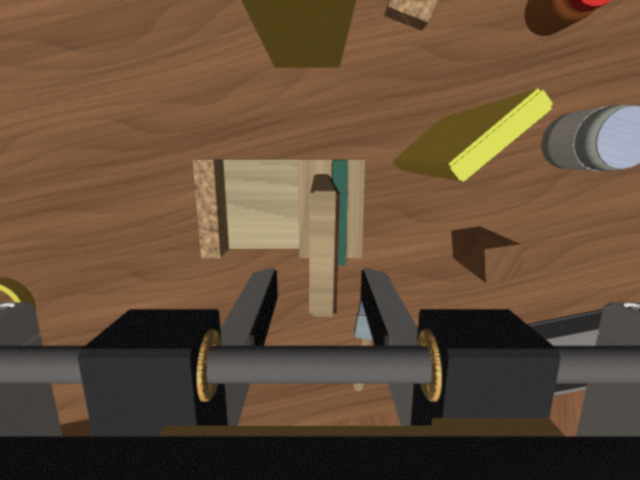

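View pics/side2.png

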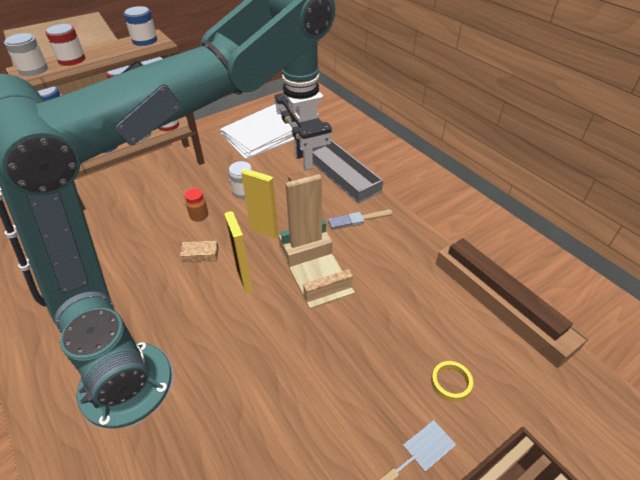

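```bash
python3 -m pendant '{"gripper":[130,130,130,130,130,150,150],"dp":[[0,0,20],[0,0,40],[0.5,0,60],[0.5,0,80],[0.5,0,80],[0.5,0,80],[0.5,0,80]],"twist":[[0,0,0],[0,0,0],[0,0,0],[0,0,0],[0,0,0],[0,0,0],[0,0,0]]}' 10
python3 - <<'E'
from h import *
from plant import capture
P,A,s=cur(); print(s["opening"],w2rest(P))
for n in ("side","wrist"): cv2.imwrite(f"pics/{n}3.png",capture(n)[:,:,::-1])
E
```

```text
time: 6.05
eef_pos: [0.5664, 0.0853, 0.2499]
orientation: [-2.446, -1.965, -0.001]
wrist_force: [-0.1, 0.4, -0.1]
opening: 0.415
0.41529590721006104 [2.67723363e-04 2.24950658e-04 2.49893946e-01]
```

View pics/wrist3.png

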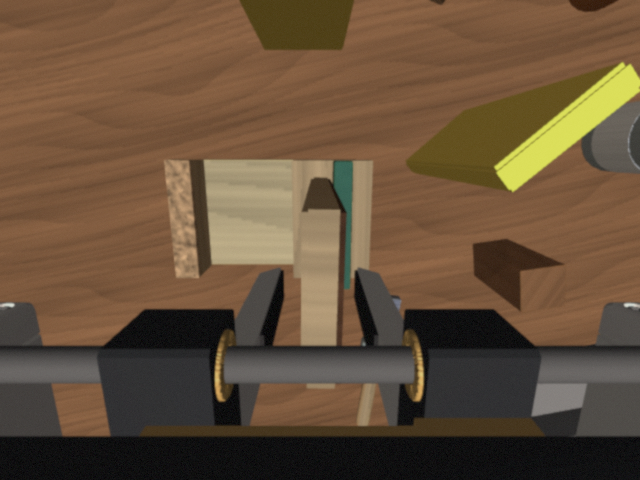

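```bash
python3 -m pendant '{"gripper":[170,170,170,170,170,170,170,170,170,170,170,170,170,170,170,170,170,170],"dp":[[0,0,0],[0,0,0],[-2,0,0],[-4,0,0],[-6,0,0],[-8,0,0],[-10,0,0],[-12,0,0],[-14,0,0],[-16,0,0],[-18,0,0],[-20,0,0],[-22,0,0],[-24,0,0],[-25,0,0],[-25,0,0],[-25,0,0],[-25,0,0]],"twist":[[0,0,0],[0,0,0],[0,0,0],[0,0,0],[0,0,0],[0,0,0],[0,0,0],[0,0,0],[0,0,0],[0,0,0],[0,0,0],[0,0,0],[0,0,0],[0,0,0],[0,0,0],[0,0,0],[0,0,0],[0,0,0]]}' 10
python3 - <<'E'
from h import *
from plant import capture
P,A,s=cur(); print(s["opening"],w2rest(P),s["wrist_force"])
for n in ("side","wrist"): cv2.imwrite(f"pics/{n}4.png",capture(n)[:,:,::-1])
E
```

```text
time: 7.95
eef_pos: [0.5604, 0.0615, 0.2481]
orientation: [-2.444, -1.966, 0.002]
wrist_force: [0.4, -0.6, -1.0]
opening: 0.334
0.33395551601168494 [-0.00048555 -0.02426916  0.24809229] [ 0.40768061 -0.6444319  -0.95176577]
```

View pics/wrist4.png

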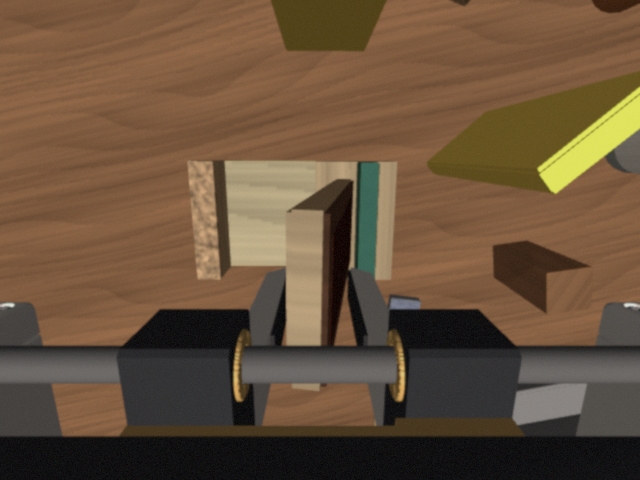

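View pics/side4.png

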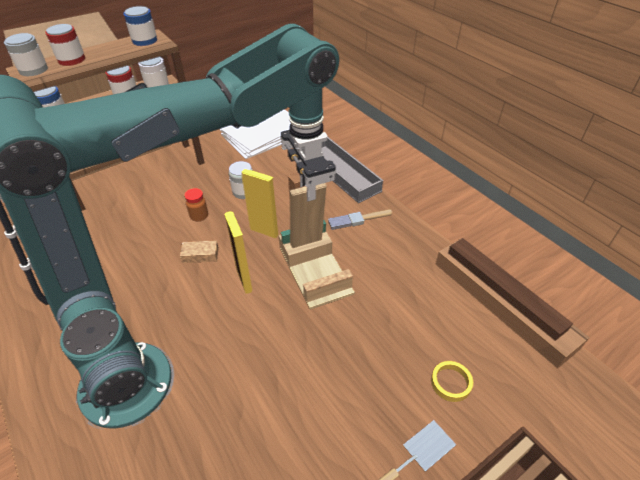

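```bash
cat > traj.py <<'E'
from h import *
def cnt(phi): return np.interp(phi,[8,12,60],[170,170,65])
def tcp(phi,d=.028):
    f=np.radians(phi); p=max(-10,12-20*np.cos(f))/1000 if phi>8 else -.010
    c=(0,p-.22*np.sin(f),.06+.22*np.cos(f)); o=.047*(1-cnt(phi)/255)
    b=max(0,(phi-8)*60/82); return (*pose(c,b,o,d),b)
if __name__=="__main__":
  for a,e in ((8,34),(34,62),(62,90)):
    P0,A0,b0=tcp(a)
    print("call",a,e)
    for phi in np.arange(a+2,e+.1,2):
        P,A,b=tcp(phi); dp,tw=rel(P,A,P0,A0); print(int(phi),round(float(cnt(phi))),list(dp),list(tw))
E
python3 traj.py; python3 -c "
from h import *
from traj import tcp
print(w2rest(tcp(8)[0]))"
```

```text
call 8 34
10 170 [np.float64(-4.6), np.float64(-0.0), np.float64(0.8)] [np.float64(0.0), np.float64(1.46), np.float64(0.0)]
12 170 [np.float64(-11.3), np.float64(0.0), np.float64(1.8)] [np.float64(-0.0), np.float64(2.93), np.float64(-0.0)]
14 166 [np.float64(-17.1), np.float64(0.0), np.float64(3.1)] [np.float64(0.0), np.float64(4.39), np.float64(0.0)]
16 161 [np.float64(-22.9), np.float64(0.0), np.float64(4.5)] [np.float64(-0.0), np.float64(5.85), np.float64(0.0)]
18 157 [np.float64(-28.5), np.float64(-0.0), np.float64(6.1)] [np.float64(0.0), np.float64(7.32), np.float64(0.0)]
20 152 [np.float64(-34.1), np.float64(0.0), np.float64(7.9)] [np.float64(-0.0), np.float64(8.78), np.float64(0.0)]
22 148 [np.float64(-39.6), np.float64(0.0), np.float64(9.9)] [np.float64(0.0), np.float64(10.24), np.float64(-0.0)]
24 144 [np.float64(-45.0), np.float64(0.0), np.float64(12.1)] [np.float64(-0.0), np.float64(11.71), np.float64(0.0)]
26 139 [np.float64(-50.3), np.float64(0.0), np.float64(14.5)] [np.float64(-0.0), np.float64(13.17), np.float64(-0.0)]
28 135 [np.float64(-55.5), np.float64(0.0), np.flo
[... 3034 characters left out ...]
float64(31.0)] [np.float64(0.0), np.float64(13.17), np.float64(-0.0)]
82 65 [np.float64(-53.4), np.float64(0.0), np.float64(35.5)] [np.float64(0.0), np.float64(14.63), np.float64(-0.0)]
84 65 [np.float64(-58.0), np.float64(0.0), np.float64(40.2)] [np.float64(-0.0), np.float64(16.1), np.float64(-0.0)]
86 65 [np.float64(-62.4), np.float64(0.0), np.float64(45.0)] [np.float64(-0.0), np.float64(17.56), np.float64(-0.0)]
88 65 [np.float64(-66.7), np.float64(0.0), np.float64(50.0)] [np.float64(0.0), np.float64(19.02), np.float64(-0.0)]
90 65 [np.float64(-70.8), np.float64(0.0), np.float64(55.2)] [np.float64(-0.0), np.float64(20.49), np.float64(0.0)]
[-5.22733441e-18 -2.49514155e-02  2.49858975e-01]
```

```bash
python3 -m pendant '{"gripper":[170,170,166,161,157,152,148,144,139,135,131,126,122,122],"dp":[[-4.6,0,0.8],[-11.3,0,1.8],[-17.1,0,3.1],[-22.9,0,4.5],[-28.5,0,6.1],[-34.1,0,7.9],[-39.6,0,9.9],[-45,0,12.1],[-50.3,0,14.5],[-55.5,0,17.1],[-60.6,0,19.9],[-65.5,0,22.8],[-70.3,0,25.9],[-70.3,0,25.9]],"twist":[[0,1.5,0],[0,2.9,0],[0,4.4,0],[0,5.9,0],[0,7.3,0],[0,8.8,0],[0,10.2,0],[0,11.7,0],[0,13.2,0],[0,14.6,0],[0,16.1,0],[0,17.6,0],[0,19,0],[0,19,0]]}'
cat > look.py <<'E'
from h import *; import sys
from plant import capture
P,A,s=cur(); print(s["opening"],w2rest(P),s["wrist_force"],np.degrees(np.arctan2(A[:,2]@ry,-A[2,2])),s["joint_pos"].round(2))
k=sys.argv[1]
for n in ("side","wrist"): cv2.imwrite(f"pics/{n}{k}.png",capture(n)[:,:,::-1])
a=cv2.resize(cv2.imread(f"pics/side{k}.png")[140:340,220:440],(440,400)); b=cv2.resize(cv2.imread(f"pics/wrist{k}.png"),(360,270))
m=np.zeros((400,800,3),np.uint8); m[:,:440]=a; m[:270,440:]=b; cv2.imwrite(f"pics/m{k}.png",m)
E
python3 look.py 5
```

```text
time: 9.45
eef_pos: [0.5448, -0.0085, 0.2208]
orientation: [-2.265, -1.816, -0.376]
wrist_force: [-0.2, -1.0, 0.1]
opening: 0.52
0.5195580310543015 [-0.00081206 -0.09596453  0.22078025] [-0.19437373 -1.01266343  0.0667128 ] 19.156717714611993 [-0.33  0.06  1.41  0.33  1.71 -1.64]
```

View pics/m5.png

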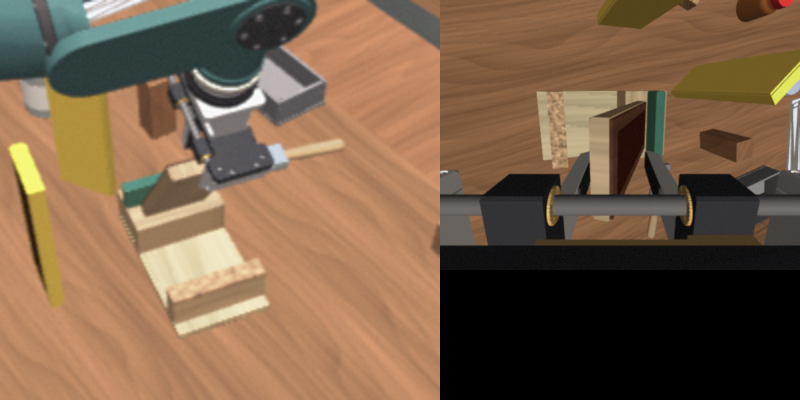

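```bash
python3 -m pendant '{"gripper":[118,113,109,104,100,96,91,87,82,78,74,69,65,65,65],"dp":[[-5.5,0,1.6],[-10.9,0,3.4],[-16.2,0,5.4],[-21.5,0,7.6],[-26.6,0,9.9],[-31.6,0,12.5],[-36.6,0,15.3],[-41.4,0,18.2],[-46.1,0,21.4],[-50.6,0,24.7],[-55,0,28.2],[-59.3,0,31.8],[-63.5,0,35.6],[-68.3,0,39.9],[-68.3,0,39.9]],"twist":[[0,1.5,0],[0,2.9,0],[0,4.4,0],[0,5.9,0],[0,7.3,0],[0,8.8,0],[0,10.2,0],[0,11.7,0],[0,13.2,0],[0,14.6,0],[0,16.1,0],[0,17.6,0],[0,19,0],[0,20.5,0],[0,20.5,0]]}'
python3 look.py 6
```

```text
time: 11.05
eef_pos: [0.5331, -0.0578, 0.1599]
orientation: [-2.035, -1.629, -0.727]
wrist_force: [-1.0, -1.6, -0.1]
opening: 0.742
0.742420293647303 [-0.00166132 -0.14668625  0.15991619] [-1.02312879 -1.5748473  -0.05944047] 39.734716514077846 [-0.62  0.17  1.53  0.63  1.72 -1.96]
```

View pics/m6.png

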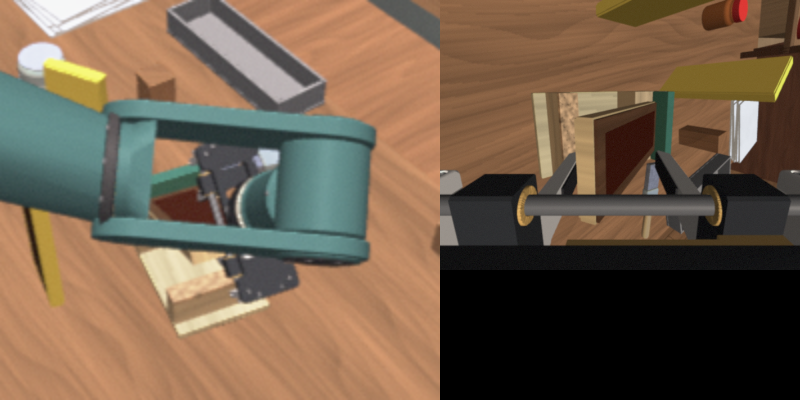

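View pics/wrist6.png

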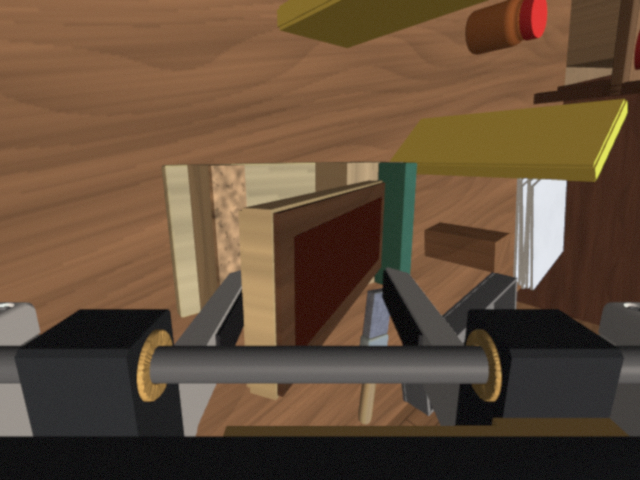

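```bash
python3 -m pendant '{"gripper":[65,65,65,65,65,65,65,65,65,65,65,65],"dp":[[-5.9,0,2.6],[-11.6,0,5.3],[-17.3,0,8.4],[-22.8,0,11.6],[-28.3,0,15.1],[-33.6,0,18.7],[-38.7,0,22.6],[-43.8,0,26.7],[-48.7,0,31],[-53.4,0,35.5],[-58,0,40.2],[-58,0,40.2]],"twist":[[0,1.5,0],[0,2.9,0],[0,4.4,0],[0,5.9,0],[0,7.3,0],[0,8.8,0],[0,10.2,0],[0,11.7,0],[0,13.2,0],[0,14.6,0],[0,16.1,0],[0,16.1,0]]}'
python3 look.py 7
```

```text
time: 12.35
eef_pos: [0.5286, -0.0757, 0.092]
orientation: [-1.835, -1.467, -0.964]
wrist_force: [0.2, -0.5, -1.9]
opening: 0.747
0.7468116482679732 [-0.00218928 -0.16505044  0.09201299] [ 0.24466926 -0.45107802 -1.93520598] 55.86904586658462 [-0.75  0.37  1.59  0.81  1.75 -2.19]
```

View pics/wrist7.png

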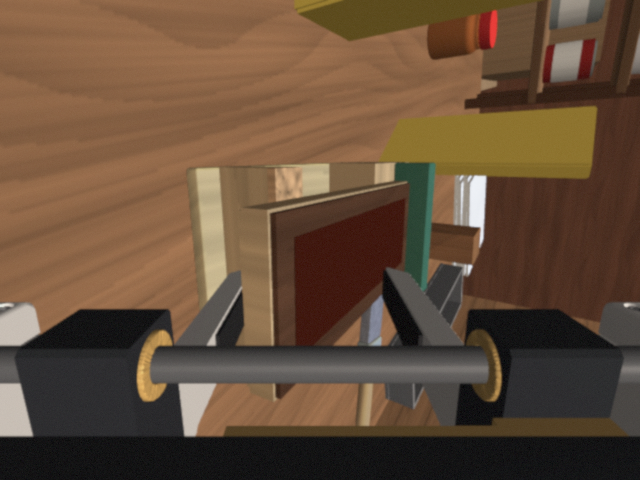

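View pics/m7.png

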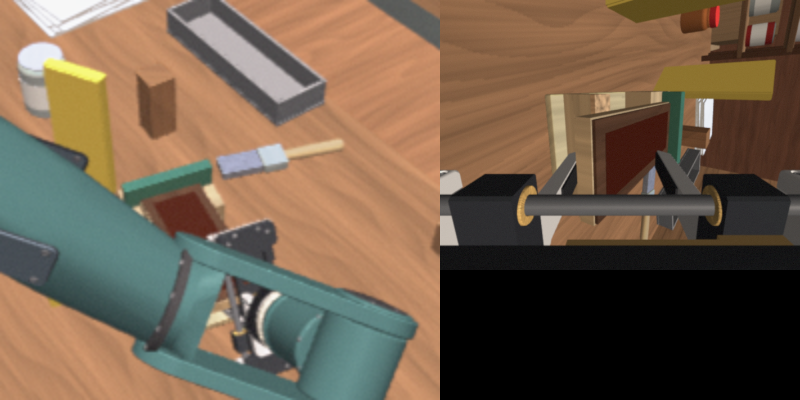

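```bash
python3 - <<'E'
from traj import *
P0,A0,_=tcp(84)
for f in (86,88,90): P,A,b=tcp(f); print(rel(P,A,P0,A0))
for dz in (3,6,9,12,15): print(dz, rel(P-ez*dz/1000,A,P0,A0))
for k in (20,40,60,80,100): print(k, rel(P-ez*.015-ry*.004-A[:,2]*k/1000,A,P0,A0))
E
```

```text
(array([-5.6, -0. ,  3.4]), array([0.  , 1.46, 0.  ]))
(array([-11.1,  -0. ,   7.1]), array([0.  , 2.93, 0.  ]))
(array([-16.4,  -0. ,  11. ]), array([-0.  ,  4.39,  0.  ]))
3 (array([-18.9,  -0. ,  12.7]), array([-0.  ,  4.39,  0.  ]))
6 (array([-21.4,  -0. ,  14.3]), array([-0.  ,  4.39,  0.  ]))
9 (array([-23.9,  -0. ,  16. ]), array([-0.  ,  4.39,  0.  ]))
12 (array([-26.3,  -0. ,  17.7]), array([-0.  ,  4.39,  0.  ]))
15 (array([-28.8,  -0. ,  19.4]), array([-0.  ,  4.39,  0.  ]))
20 (array([-32.6,  -0. ,  -3.8]), array([-0.  ,  4.39,  0.  ]))
40 (array([-34.1,  -0. , -23.8]), array([-0.  ,  4.39,  0.  ]))
60 (array([-35.7,  -0. , -43.7]), array([-0.  ,  4.39,  0.  ]))
80 (array([-37.2,  -0. , -63.6]), array([-0.  ,  4.39,  0.  ]))
100 (array([-38.7,  -0. , -83.6]), array([-0.  ,  4.39,  0.  ]))
```

```bash
python3 -m pendant '{"gripper":[65,65,65,65,65,65,65,65,65,65,65],"dp":[[-2.8,0,1.7],[-5.6,0,3.4],[-8.4,0,5.2],[-11.1,0,7.1],[-13.8,0,9],[-16.4,0,11],[-18.9,0,12.7],[-21.4,0,14.3],[-23.9,0,16],[-26.3,0,17.7],[-28.8,0,19.4]],"twist":[[0,0.7,0],[0,1.5,0],[0,2.2,0],[0,2.9,0],[0,3.7,0],[0,4.4,0],[0,4.4,0],[0,4.4,0],[0,4.4,0],[0,4.4,0],[0,4.4,0]]}'
python3 look.py 8
```

```text
time: 13.55
eef_pos: [0.5293, -0.076, 0.0592]
orientation: [-1.778, -1.427, -1.025]
wrist_force: [-0.3, 0.1, 0.5]
opening: 0.743
0.7430981376883588 [-0.00143568 -0.1652215   0.05924036] [-0.31549419  0.12149137  0.49553589] 60.12069056720013 [-0.77  0.46  1.6   0.84  1.75 -2.27]
```

View pics/wrist8.png

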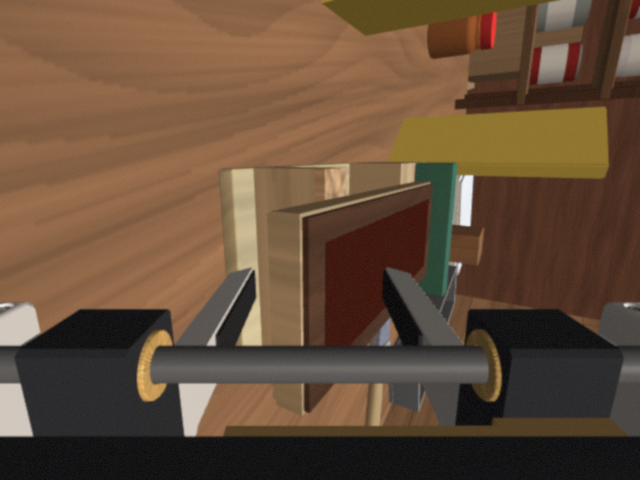

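```bash
python3 -m pendant '{"gripper":[65,65,65,65,65,65,65],"dp":[[-2,0,-15],[-2,0,-40],[-2,0,-70],[-2,0,-100],[-2,0,-130],[-2,0,-150],[-2,0,-150]],"twist":[[0,0,0],[0,0,0],[0,0,0],[0,0,0],[0,0,0],[0,0,0],[0,0,0]]}'
python3 - <<'E'
from h import *
from plant import capture
P,A,s=cur(); print(w2rest(P),s["wrist_force"])
for n in ("side","top","wrist"): cv2.imwrite(f"pics/{n}9.png",capture(n)[:,:,::-1])
a=cv2.imread("pics/top9.png")[180:280,235:365]; cv2.imwrite("pics/topc9.png",cv2.resize(a,None,fx=6,fy=6,interpolation=cv2.INTER_CUBIC))
E
```

```text
time: 14.35
eef_pos: [0.5018, -0.2078, 0.134]
orientation: [-1.783, -1.429, -1.027]
wrist_force: [0.3, -0.5, 0.0]
opening: 0.744
[-1.35816134e-04 -2.99842361e-01  1.34038241e-01] [ 0.26221476 -0.48739883  0.01293543]
```

View pics/topc9.png

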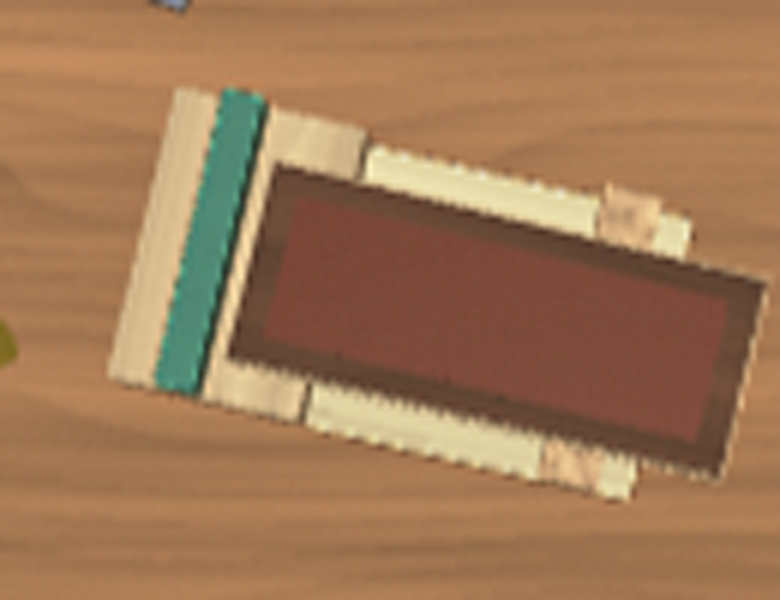

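View pics/side9.png

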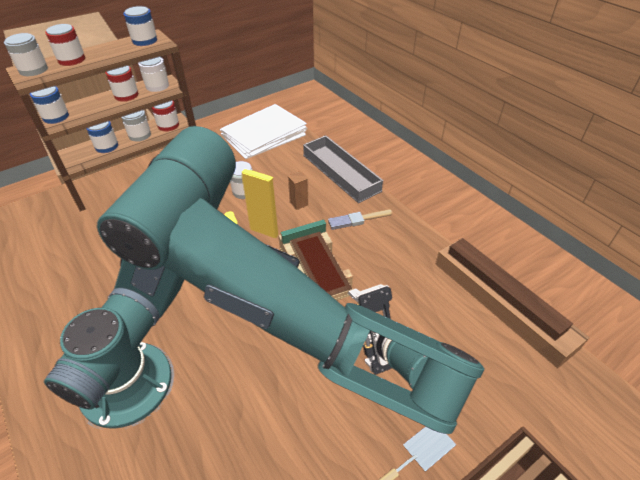

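View pics/wrist9.png

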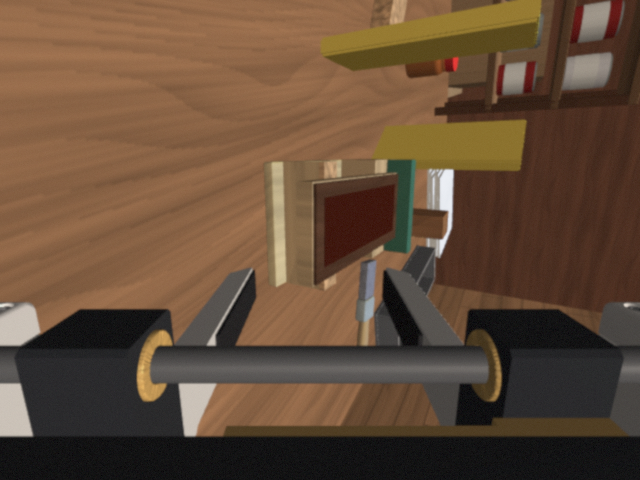

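```bash
python3 - <<'E'
from h import *
f=lambda u,v,z: w2rest(ray("top",235+u/6-.4,180+v/6-.4,z))
for p in [(278,163),(228,358),(768,282),(720,478)]: print((f(*p,.08)*1000).round(1))
for p in [(268,100),(203,393),(222,90),(157,388)]: print("stop",(f(*p,.096)*1000).round(1))
P,A,s=cur()
for q in ((0,-.25,.13),(0,-.25,.055),(0,-.225,.055)):print(q,rel(rest2w(q),axes(25),P,A))
E
```

```text
[40.8  2.7 80. ]
[-45.6   4.4  80. ]
[  37.7 -213.4   80. ]
[ -48.7 -211.6   80. ]
stop [64.2 11.4 96. ]
stop [-63.    9.8  96. ]
stop [64.  31.4 96. ]
stop [-65.3  29.2  96. ]
(0, -0.25, 0.13) (array([21.3,  1.4, 40.9]), array([ -0.23, -35.15,  -0.25]))
(0, -0.25, 0.055) (array([-43.8,   1.9,  78.2]), array([ -0.23, -35.15,  -0.25]))
(0, -0.225, 0.055) (array([-31.3,   1.9,  99.9]), array([ -0.23, -35.15,  -0.25]))
```

```bash
python3 - <<'E'
from h import *
P,A,s=cur()
for q,b in (((-.003,-.28,.16),30),((-.004,-.255,.15),0),((-.004,-.245,.05),0)):print(q,rel(rest2w(q),axes(b),P,A))
E
```

```text
(-0.003, -0.28, 0.16) (array([32.4, -1.7, -0. ]), array([ -0.22, -30.15,  -0.26]))
(-0.004, -0.255, 0.15) (array([36.1, -2.7, 26.6]), array([ -0.29, -60.15,  -0.2 ]))
(-0.004, -0.245, 0.05) (array([-45.6,  -2.1,  85.1]), array([ -0.29, -60.15,  -0.2 ]))
```

```bash
python3 -m pendant '{"gripper":[100,150,200,255,255,255,255,255,255,255,255,255,255,255,255,255],"dp":[[6,0,0],[13,0,0],[20,-1,0],[26,-1,0],[32,-1.7,0],[33,-2,5],[34,-2,11],[35,-2.5,16],[36,-2.7,21],[36,-2.7,26.6],[36,-2.7,26.6],[16,-2.5,41],[-5,-2.4,56],[-25,-2.2,71],[-45.6,-2,85],[-45.6,-2,85]],"twist":[[0,-6,0],[0,-12,0],[0,-18,0],[0,-24,0],[-0.2,-30,-0.3],[-0.2,-36,-0.3],[-0.2,-42,-0.3],[-0.3,-48,-0.2],[-0.3,-54,-0.2],[-0.3,-60.2,-0.2],[-0.3,-60.2,-0.2],[-0.3,-60.2,-0.2],[-0.3,-60.2,-0.2],[-0.3,-60.2,-0.2],[-0.3,-60.2,-0.2],[-0.3,-60.2,-0.2]]}' 15
python3 look.py 10
```

```text
time: 16.1
eef_pos: [0.5062, -0.1523, 0.0454]
orientation: [-2.441, -1.964, 0.007]
wrist_force: [-0.5, 0.5, -0.5]
opening: 0.003
0.003311939195562692 [-0.0076849  -0.2447081   0.04539193] [-0.48660039  0.49490804 -0.48949614] 0.10432454141038293 [-0.4   0.14  1.64  0.    1.37 -1.75]
```

View pics/wrist10.png

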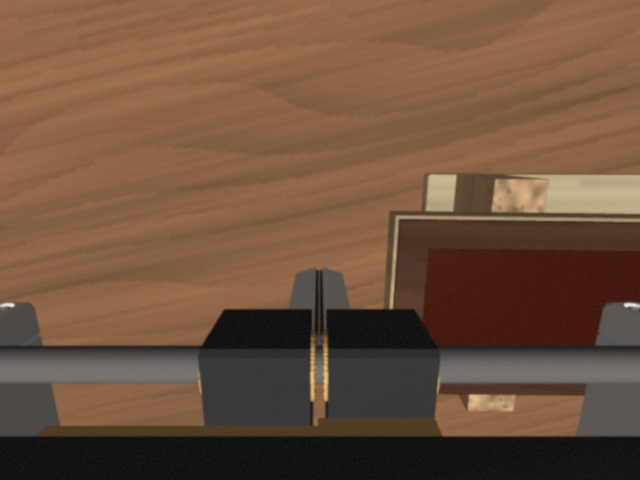

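```bash
python3 -m pendant '{"gripper":[255,255,255,255,255,255,255,255,255,255,255],"dp":[[4,0,-1],[8,1,-2],[12,2,-3],[14,3,-3],[16,3,-3],[18,3,-3],[20,3,-3],[21,3,-3],[22,3,-3],[23,3,-3],[23,3,-3]],"twist":[[0,0,0],[0,0,0],[0,0,0],[0,0,0],[0,0,0],[0,0,0],[0,0,0],[0,0,0],[0,0,0],[0,0,0],[0,0,0]]}' 15
python3 look.py 11
```

```text
time: 17.3
eef_pos: [0.5179, -0.1321, 0.0532]
orientation: [2.447, 1.968, -0.001]
wrist_force: [-0.4, -1.9, -0.0]
opening: 0.002
0.0018210446624614036 [-0.0006326  -0.22245249  0.05324988] [-0.42921018 -1.92340157 -0.0123367 ] -0.08508196595162566 [-0.35  0.13  1.63 -0.    1.38 -1.71]
```

```bash
python3 -m pendant '{"gripper":[255,255,255,255],"dp":[[0.7,0,0],[1.4,0,0],[2,0,0],[2,0,0]],"twist":[[0,0,0],[0,0,0],[0,0,0],[0,0,0]]}' 15; python3 look.py 12
```

```text
time: 17.8
eef_pos: [0.5183, -0.1298, 0.0532]
orientation: [2.447, 1.969, -0.001]
wrist_force: [0.2, -1.3, -1.9]
opening: 0.006
0.0058806227157355605 [-0.00068385 -0.22017395  0.05324502] [ 0.18710798 -1.25167327 -1.94662859] -0.06272719580401011 [-0.35  0.13  1.63 -0.    1.38 -1.71]
```

Sliding with light friction; continue until the stop is felt.

```bash
python3 -m pendant '{"gripper":[255,255,255,255],"dp":[[0.7,0,0],[1.4,0,0],[2,0,0],[2,0,0]],"twist":[[0,0,0],[0,0,0],[0,0,0],[0,0,0]]}' 15; python3 look.py 13
```

```text
time: 18.3
eef_pos: [0.5188, -0.1279, 0.0533]
orientation: [2.447, 1.969, -0.001]
wrist_force: [-1.0, 0.1, 0.0]
opening: 0.005
0.004703552257334514 [-0.00062405 -0.21820743  0.05333149] [-0.95834149  0.14471419  0.00291067] -0.06774144442752401 [-0.35  0.13  1.63 -0.    1.38 -1.7 ]
```

View pics/wrist13.png

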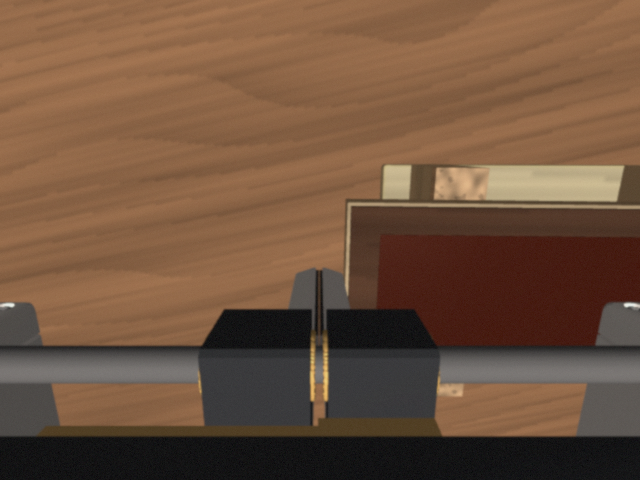

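```bash
python3 -m pendant '{"gripper":[255,255,255,255],"dp":[[0.7,0,0],[1.4,0,0],[2,0,0],[2,0,0]],"twist":[[0,0,0],[0,0,0],[0,0,0],[0,0,0]]}' 15; python3 -m pendant '{"gripper":[255,255,255,255],"dp":[[0.7,0,0],[1.4,0,0],[2,0,0],[2,0,0]],"twist":[[0,0,0],[0,0,0],[0,0,0],[0,0,0]]}' 15; python3 look.py 14
python3 - <<'E'
import cv2
from plant import capture
a=capture("top")[:,:,::-1]; cv2.imwrite("pics/top14.png",a); cv2.imwrite("pics/topc14.png",cv2.resize(a[180:280,235:365],None,fx=6,fy=6,interpolation=cv2.INTER_CUBIC))
E
```

```text
time: 18.8
eef_pos: [0.5194, -0.1273, 0.0534]
orientation: [2.445, 1.967, -0.003]
wrist_force: [0.6, -3.9, -1.1]
opening: 0.007
time: 19.2
eef_pos: [0.52, -0.1273, 0.0538]
orientation: [2.443, 1.964, -0.006]
wrist_force: [0.4, -9.2, -1.1]
opening: 0.004
0.0036135517423002816 [ 0.00041167 -0.2173707   0.05378356] [ 0.44601607 -9.2480064  -1.07546956] -0.40943240074885745 [-0.34  0.13  1.63 -0.01  1.38 -1.69]
```

View pics/topc14.png

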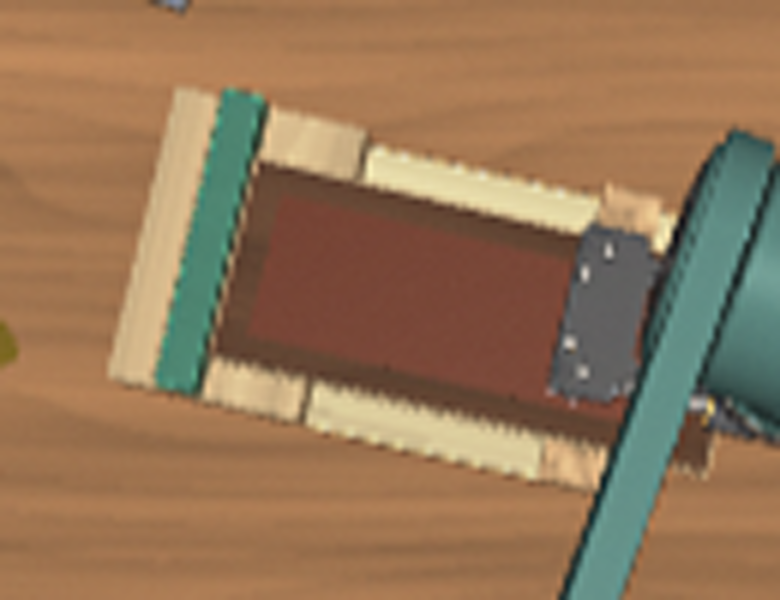

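```bash
python3 -m pendant '{"gripper":[255,255,255,255,255,255,255,255,255,255,255],"dp":[[-5,0,0],[-15,0,0],[-30,0,0],[-45,0,0],[-50,0,-40],[-55,0,-90],[-70,0,-140],[-110,0,-160],[-150,0,-160],[-180,0,-160],[-180,0,-160]],"twist":[[0,0,0],[0,0,0],[0,0,0],[0,0,0],[0,0,0],[0,0,0],[0,0,0],[0,0,0],[0,0,0],[0,0,0],[0,0,0]]}'
python3 - <<'E'
import cv2
from plant import capture
for n in ("top","side"):
    a=capture(n)[:,:,::-1]; cv2.imwrite(f"pics/{n}15.png",a)
    if n=="top": cv2.imwrite("pics/topc15.png",cv2.resize(a[180:280,235:365],None,fx=6,fy=6,interpolation=cv2.INTER_CUBIC))
E
```

```text
time: 20.45
eef_pos: [0.4794, -0.3039, 0.2133]
orientation: [2.452, 1.961, -0.002]
wrist_force: [-0.4, 1.1, -0.8]
opening: 0.007
```

View pics/topc15.png

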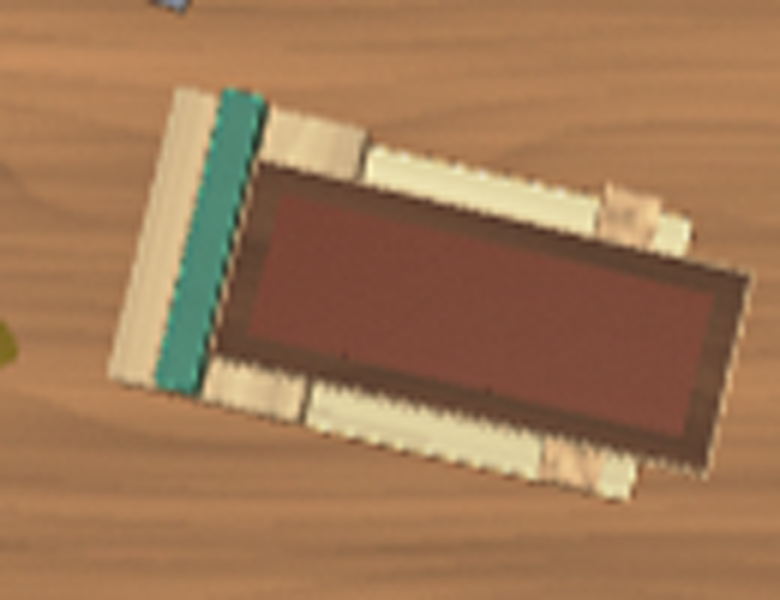

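View pics/side15.png

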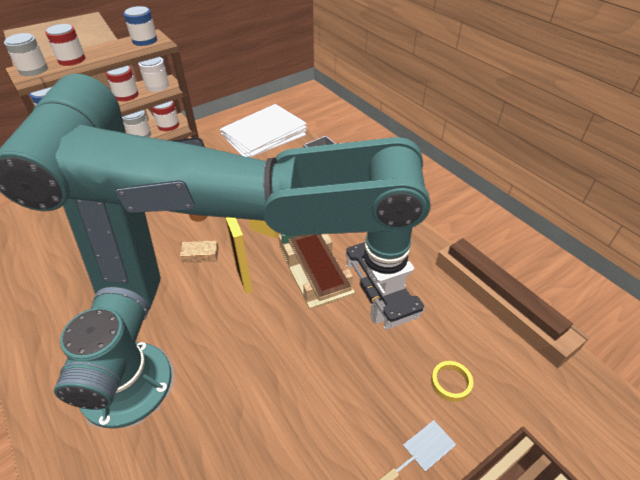

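```bash
python3 - <<'E'
from h import *
f=lambda u,v,z: w2rest(ray("top",235+u/6-.4,180+v/6-.4,z))
for p in [(260,163),(213,355),(750,272),(706,473)]: print((f(*p,.08)*1000).round(1))
a=cv2.imread("pics/top0.png").astype(int);b=cv2.imread("pics/top15.png").astype(int)
for n,(u,v) in dict(can=(140,226),jar=(145,292),sander=(210,318),tape=(473,209),brush=(270,145),off=(201,181),spat=(500,295)).items(): print(n,abs(a-b)[v-25:v+25,u-25:u+25].max())
from plant import ctrl; ctrl.hand_in()
E
```

```text
[39.  10.2 80. ]
[-45.8  11.   80. ]
[  40.2 -204.9   80. ]
[ -48.  -205.3   80. ]
can 13
jar 12
sander 14
tape 222
brush 13
off 12
spat 184
the job is handed in; nothing more can be done
```

The job is handed in, and my last checks showed no failed condition.

**What I did:** I straddled the panel head with the open fingers. The finger on the lacquered side tipped the panel past balance. The finger on the raw side then carried the head edge all the way down onto the cork bar, with the tool tilting along. The foot was left about 7 mm short of the stop, so I pushed the head end with the shut fingers. The force rose to about 9 N with no further travel, so I took the foot to be against the stop. I then backed the arm clear.

**Last checks (top view, rest frame):**

| Check | Measured | Allowed |
|---|---|---|
| Foot end y | 10 to 11 mm | 7 to 18 mm |
| Foot and head centre x | about -4 mm | -30 to +30 mm |
| Squareness | within about 1° | 6° |

- **Faces:** the panel lies lacquered face up. The head end measured y = -205 mm, close to the nominal -207 mm. The measurements vary by about 2 to 3 mm, which is the camera calibration error.
- **Bystanders:** can, jar, sander, brush and offcut look the same in the top picture as at the start. The tape and spatula patches differ in that view, probably because the arm was partly in front of them. In the side view both are where they started.
- **Not measured directly:** I had no reading of how fast the panel turned. The lowering moves came to about 0.35 rad/s, and the brief fall across the finger gap just past balance should have stayed well under the 3 rad/s limit.

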